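Load two wheelsets into the carrier and hold it up level by its swing handle

TASK

Take the two finished wheelsets out of the lathe's catch tray and set each one down into its own pocket of the wooden carrier, its axle across the carrier and its wheels down on the blue lining. Only then, with the carrier still standing on the work board, swing its folded-down handle upright, take the carrier by that handle and lift it about ten centimetres off the board, and finish while still holding it there, steady and level. Do not tip the carrier on the way, and leave the caliper, the nail box and the wood offcut alone.

Things in the scene. Friction and masses are not known exactly. Their poses are not given: they have to be found in the camera images.
- work_board: Plywood work board, 295 x 505 mm, laid across the rails and fixed; everything of the job stands on it. Its flat top is 27 mm above the bench (z = 0.027). Origin: centre of its underside.
- catch_tray: Grey sheet-steel catch tray of a small lathe, 90 x 170 mm, rim 12 mm high, floor 2 mm thick with rows of small drain holes; fixed to the work board. Origin: centre of its underside; x along the 90 mm side, y along the 170 mm side, z up.
- wheelset_1: Bare-metal model railway wheelset in the catch tray: two 24 mm wheels on an axle 48 mm long, 30 g. It acts as a block 36 mm along its x (the axle) by 20 mm along its y by 24 mm high and does not roll: grip it across y (20 mm), from above. Origin: centre of its underside, on the tray floor; z up.
- wheelset_2: Second wheelset, the same as the first. Either may go in either pocket.
- carrier: Loose beech carrier standing on the work board, 74 mm (x) by 170 mm (y), 0.4 kg, with two blue-lined pockets 36 mm either side of its centre along y. Board 5 mm thick; side rails 18 mm high along the long sides, 54 mm apart inside; end boards 8 mm thick, 38 mm high in the middle. Origin: centre of its underside; z up.
- pocket_a (a point): Floor centre of the pocket on the carrier's +y side, 5 mm above the carrier's underside; axes as the carrier's. The pocket is a blue-lined recess between wooden blocks, 26 mm along y, 54 mm along x, 6 mm deep below the blocks (their tops are 11 mm above the carrier's underside). A seated wheelset has its underside centre here and its axle (x) along the carrier's x.
- pocket_b (a point): The same for the pocket on the carrier's -y side.
- swing_handle (a joint): Carrier's wire handle, pivoted on both end boards about the carrier's y axis, 28 mm above the middle of its underside; the grip runs along y, 95 mm from that pivot axis. 0 = upright over the carrier's centre line; positive (rad) = folded toward the carrier's -x side, where it starts; range -1.25 to 1.25. Friction (0.04 N m) keeps it where it is left.
- grip (a point): Middle of the handle's black grip, on its centre line: a round sleeve 14 mm in diameter, 100 mm long along the carrier's y. Handle upright: 123 mm above the carrier's underside.
- caliper: Bystander: steel vernier caliper, 58 x 210 x 9 mm, lying flat. Origin: centre of its underside.
- offcut: Bystander: pine offcut, 22 x 75 x 10 mm, lying flat. Origin: centre of its underside.
- nail_box: Bystander: small clear open box with track nails, 51 x 50 x 30 mm. Origin: centre of its underside.
Mind the look-alikes: they are no part of the job. Leave any green look-alike of the wheelset_1 alone.

How it is judged:
By the outcome, as a careful person would: the job done as asked, in the order asked, and still so for the second after the job is handed in, while the arm keeps its last pose, push and grip.
It also fails if it takes over 72 s, if anything falls off the work surface, if the arm or the gripper's body presses on something with over 40 N, if the wrist force passes 120 N, or if a joint passes its speed limit or range.

ROBOT

A 7-joint arm with a two-finger parallel gripper is mounted at the origin on the work surface; the furniture and walls round the work are solid. World frame = base frame: x ahead of the robot, y to its left, z up, the work surface at z = 0. Lengths are in m, angles in degrees, forces in N, time in s.
With the tool pointing down it reaches from about 0.425 to 0.875 m from the base axis. Payload 4.7 kg.
Tool frame: the origin (TCP) lies between the finger pads; the fingertips stand 8 mm ahead of it and the grasp point (between the pads) lies 11 mm behind it (env.tip_extent is the distance from the TCP to the fingertips, in m); z points along the fingers, y is the line along which they close (so a half turn about z gives the same grasp; the last joint's range is limited). The gripper opens to 87 mm and grips with 3 to 60 N. Pads are 19 mm wide; open, the fingers measure 117 mm over their backs; the gripper's body (75 mm by 190 mm) begins 51 mm behind the grasp point.
Start: joints at [73.631, 18.392, -4.016, 83.108, 1.295, 78.541, -3.26], TCP at [0.192, -0.621, 0.231] pointing down, gripper open.
Joint ranges: [-163.93, 163.93], [-17.29, 119.83], [-79.2, 71.16], [3.27, 140.29], [-89.18, 269.18], [5.43, 117.66], [-154.24, 154.24]. Speed limits (degrees/s): [147.25, 147.25, 180, 180, 180, 180, 180].

INTERFACE

Orientations are given as [roll, pitch, yaw] about the fixed x, y, z axes, in that order (R = Rz(yaw) Ry(pitch) Rx(roll)).
In Python, from cell import sensors, vision, workorder, env gives the robot as it stands.
- The arm moves only by the tool drive_tool, never from a script. Its argument "moves" is a list of rows, each an object of numbers: "x", "y", "z": the shift along the tool's x, y, z in mm; "rx", "ry", "rz": the turn, a rotation vector about the tool's x, y, z in rad; "fingers": the closure, from -1 (fully open) to 1 (shut). In form: [{"x": .., "y": .., "z": .., "rx": .., "ry": .., "rz": .., "fingers": ..}, ...]. A call has 1 to 20 rows; each row is the pose to reach, as a shift and turn from the pose commanded when the call began, along the tool's axes at that moment; what a row does not reach only later rows make up. A row lasts 1/8 s, in which the tool goes at most 62.5 mm and 10.7 degrees, less where a joint would pass 70% of its speed; a pose out of reach is approached as far as the arm can. A call with a gripper value outside its range is refused whole. The fingers move at their own pace and stop on an object; "force" is the grip in N (left out, the last holds). Time passes only in rows, so rows that repeat a pose let the fingers close. It gives the time, the measured TCP pose, the force, the opening and the grip force at its end, in the units of the state.
- sensors.get_obs(): the state, without advancing time (a new reading comes with each control period).
- vision.read_camera(name): name is "scene" or "top"; returns a dict with "image" (480x640x3 uint8, red, green, blue), "fx", "fy", "cx", "cy" (pixels), "k1" (the pictures are not rectified: a ray, as slopes to the right and down, at radius r is drawn at 1 + k1 r^2 times it, then the intrinsics apply), "R" (3x3) and "t" (3): a world point X has camera coordinates R X + t. Camera axes: x right, y down, z forward; pixel columns grow to the right and rows downward; lengths in m; the calibration is good to about 2 mm. A picture is of the moment at which its call begins. There is no depth.
- workorder.sign_off(): hands the job in; it is judged then, once.
The state is a dict: "time_s": time; "qpos": joint angles; "joint_velocities": joint speeds; "effort": joint torques, N m; "tool_pos": TCP position; "tool_rot": TCP orientation; "force": force on the tool from outside, world axes, zero at the start; "wrist_torque": the same for the moment, N m; "grip_width": finger opening in m; "grasp_force": force on a finger pad.
Only numpy, scipy, OpenCV 4.12 (cv2) and the standard library are available. Lean on these libraries where they do the work, as an engineer would, in place of code of your own. Each camera call takes 0.05 s, during which the arm holds its last target. There are 200 camera calls.

## Working session

There is one attempt and no reset: what is moved stays moved. The work goes in short steps, Python scripts to look and compute and a tool call to move; the robot and the scene stay as the last step left them, time stands still between calls to the robot, and variables do not carry over. Pictures are saved under pics/ and viewed, at most 10 in all, crops included, and the job is handed in when it is done.

Besides the shell and the picture viewer there is one more tool, called after "Request:" as name([rows], argument=value, ...), one row to a line, values as JSON. drive_tool: Moves the arm, as the interface text tells. Its arguments: {"type":"object","properties":{"moves":{"type":"array"},"force":{"type":"number"}},"required":["moves"]}

```bash
ls; mkdir -p pics; cat > h.py <<'E'
import numpy as np, cv2
from cell import sensors, vision, workorder, env
def cam(n,save=None):
    c=vision.read_camera(n)
    if save: cv2.imwrite('pics/'+save,c['image'][:,:,::-1])
    return c
def px(c,P):
    p=np.array(c['R'])@np.array(P,float)+np.array(c['t']); s=p[:2]/p[2]; s=s*(1+c['k1']*(s@s))
    return np.array([c['fx']*s[0]+c['cx'],c['fy']*s[1]+c['cy']])
def ray(c,uv):
    d=np.array([(uv[0]-c['cx'])/c['fx'],(uv[1]-c['cy'])/c['fy']]); s=d.copy()
    for _ in range(20): s=d/(1+c['k1']*(s@s))
    R=np.array(c['R']); return -R.T@np.array(c['t']), R.T@np.array([s[0],s[1],1])
def plane(c,uv,z):
    o,d=ray(c,uv); return o+d*(z-o[2])/d[2]
E
python3 - <<'E'
from h import *
for n in('scene','top'):
    c=cam(n,n+'1.png'); o,_=ray(c,(320,240)); print(n,o,[plane(c,(u,v),.027).round(3)[:2] for u,v in((0,0),(639,0),(0,479),(639,479))])
o=sensors.get_obs(); print(o['tool_pos'],o['tool_rot'],o['grip_width'],o['time_s'],env.tip_extent)
E
```

```text
pics
scene [0.10248384 0.64833575 0.60054572] [array([ 6.835, -2.594]), array([ 5.000e-03, -7.591e+00]), array([0.61 , 0.593]), array([-0.081,  0.161])]
top [ 0.43420062 -0.02726621  1.09112843] [array([1.079, 0.799]), array([ 1.118, -0.789]), array([-0.076,  0.708]), array([-0.027, -0.768])]
[ 0.19173114 -0.62057875  0.22955272] [-1.79900747e+02  4.77152690e-03  1.71713737e+01] 0.08676985770307415 0.1 0.008
```

View pics/top1.png

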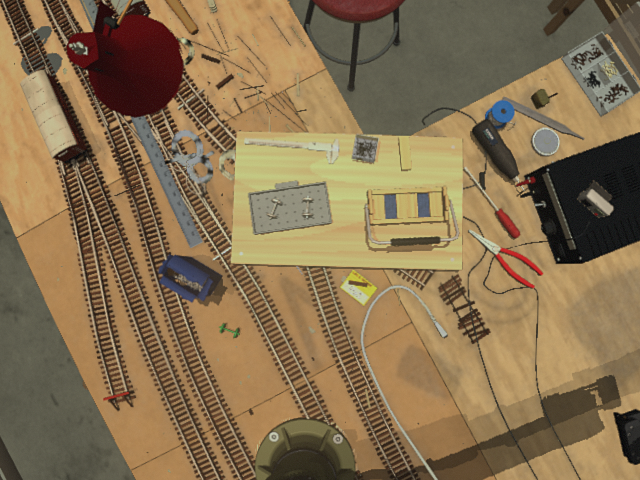

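View pics/scene1.png

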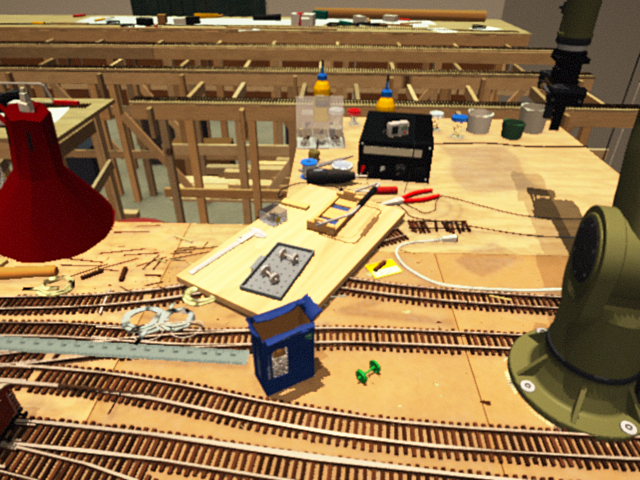

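Top view: the wheelset candidates are bare metal at (274,208) and (308,207) in the grey tray, a green look-alike at (230,329), and a red thing at (118,398). I choose the two in the tray. The carrier is at about (408,207), with its handle folded towards the robot and the grip at (413,241). Next is a close crop to check the choice.

```bash
python3 - <<'E'
from h import *
im=cv2.imread('pics/top1.png'); 
a=cv2.resize(im[175:260,240:470],None,fx=3.45,fy=3.45,interpolation=cv2.INTER_CUBIC)
s=cv2.imread('pics/scene1.png'); b=cv2.resize(s[185:305,235:411],None,fx=2.5,fy=2.5,interpolation=cv2.INTER_CUBIC)
o=np.zeros((a.shape[0]+b.shape[0],800,3),np.uint8); o[:a.shape[0],:a.shape[1]]=a[:,:800]; o[a.shape[0]:,:b.shape[1]]=b
cv2.imwrite('pics/crop1.png',o); print(a.shape,b.shape)
c=cam('top')
for n,uv in dict(w1=(274,208),w2=(308,207),car=(408,207),grip=(413,241),tray=(290,207),lamp=(130,60)).items(): print(n,plane(c,uv,.045).round(4))
E
```

```text
(293, 794, 3) (300, 440, 3)
w1 [0.5668 0.0822 0.045 ]
w2 [0.571  0.0092 0.045 ]
car [ 0.5774 -0.2055  0.045 ]
grip [ 0.5045 -0.2175  0.045 ]
tray [0.5699 0.0479 0.045 ]
lamp [0.8986 0.4261 0.045 ]
```

View pics/crop1.png

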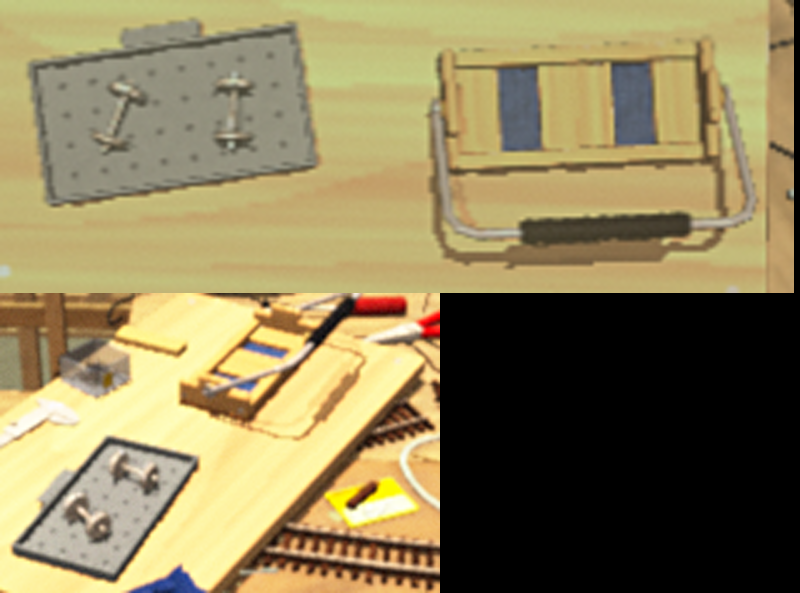

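The crop confirms two bare-metal wheelsets in the tray: crop (120,115), skewed, and (234,112). The blue pockets are at crop (520,107) and (633,103), and the black grip is at (607,228). Now I'll measure them.

```bash
cat >> h.py <<'E'
def blobs(m,amin):
    n,l,s,ce=cv2.connectedComponentsWithStats(m.astype(np.uint8)); return [(s[i,4],ce[i],np.argwhere(l==i)[:,::-1].astype(float)) for i in range(1,n) if s[i,4]>=amin]
def line(P,z,c):
    Q=np.array([plane(c,p,z)[:2] for p in P]); m=Q.mean(0); w,v=np.linalg.eigh(np.cov((Q-m).T)); d=v[:,1]; d=d*np.sign(d[0] if abs(d[0])>abs(d[1]) else d[1])
    r=cv2.minAreaRect(Q.astype(np.float32)*1000); t=(Q-m)@v
    return m.round(4),np.degrees(np.arctan2(d[1],d[0])).round(1),np.ptp(t,axis=0).round(4),np.round(r[0],1),np.round(r[1],1),round(r[2],1)
def roi(m,x0,x1,y0,y1):
    o=np.zeros_like(m); o[y0:y1,x0:x1]=m[y0:y1,x0:x1]; return o
E
python3 - <<'E'
from h import *
c=cam('top'); im=c['image'].astype(int); g=im.min(2); 
blue=(im[:,:,2]-im[:,:,0]>15)&(g<140)
for b in blobs(roi(blue,370,455,180,225),40): print('blue',b[0],b[1],line(b[2],.032,c))
blk=(im.max(2)<75)
for b in blobs(roi(blk,380,450,228,252),40): print('blk',b[0],b[1],line(b[2],.06,c),line(b[2],.08,c))
t=roi(np.ones(g.shape,bool),262,320,193,223)
print(np.percentile(g[t],[5,50,80,90,95]))
med=np.median(im[t],0); print(med)
dif=((im[:,:,0]-im[:,:,2])>12)
for nm,m in (('bright',g>150),('warm',dif),('both',(g>150)|dif)):
    for b in blobs(t&m,20): print(nm,b[0],b[1],line(b[2],.041,c))
E
```

```text
blue 220 [390.18181818 206.11818182] (array([ 0.5799, -0.1688]), np.float64(5.3), array([0.0219, 0.0494]), array([ 580.2, -168.5]), array([48.2, 21.8]), 1.8)
blue 226 [422.94690265 204.67256637] (array([ 0.5853, -0.2405]), np.float64(3.4), array([0.0225, 0.0486]), array([ 584.7, -240.6]), array([48.7, 22. ]), 0.7)
blk 259 [416.36293436 240.74903475] (array([ 0.5042, -0.2219]), np.float64(94.5), array([0.0132, 0.1022]), array([ 504.1, -219.4]), array([ 13. , 102.1]), 4.7) (array([ 0.5029, -0.2182]), np.float64(94.5), array([0.0129, 0.1002]), array([ 502.8, -215.7]), array([ 12.8, 100.2]), 4.7)
[ 87. 126. 128. 129. 130.]
[147. 145. 126.]
warm 1735 [290.470317   207.50662824] (array([0.5694, 0.0471]), np.float64(91.5), array([0.0633, 0.1236]), array([569.5,  47.3]), array([ 63.1, 123.4]), 1.6)
both 1739 [290.49051179 207.49453709] (array([0.5694, 0.0471]), np.float64(91.5), array([0.0632, 0.1236]), array([569.5,  47.3]), array([ 63.1, 123.4]), 1.6)
```

```bash
python3 - <<'E'
from h import *
c=cam('top'); im=c['image'].astype(int); t=roi(np.ones(im.shape[:2],bool),262,320,193,223)
med=np.median(im[t],0)
for th in (20,30,45):
    m=t&(np.abs(im-med).max(2)>th)
    for b in blobs(m,25): print(th,b[0],b[1].round(1),line(b[2],.041,c))
m=t&(im.sum(2)>med.sum()+35)
for b in blobs(m,6): print('br',b[0],b[1].round(1),plane(c,b[1],.047).round(4))
c=cam('scene'); im=c['image'].astype(int); t=roi(np.ones(im.shape[:2],bool),255,302,247,288)
s=im.sum(2)
a,b=im[:,:,0],im[:,:,2]
cr=cv2.resize(c['image'][235:305,235:320,::-1],None,fx=7,fy=7,interpolation=cv2.INTER_CUBIC)
ct=cam('top')['image'][188:228,255:325,::-1]
ct=cv2.resize(ct,None,fx=8,fy=8,interpolation=cv2.INTER_CUBIC)
o=np.zeros((320+280,800,3),np.uint8);o[:320,:560]=ct; cr=cr[:280];o[320:,:595]=cr[:, :595]
cv2.imwrite('pics/crop2.png',o)
E
```

```text
20 48 [307.7 199.9] (array([0.5869, 0.0105]), np.float64(93.2), array([0.0153, 0.0239]), array([587.7,  10.8]), array([23.3, 15.3]), 80.2)
20 67 [275.8 204.7] (array([0.5746, 0.079 ]), np.float64(-17.7), array([0.0262, 0.0321]), array([570.8,  77.3]), array([32.6, 23.8]), 2.2)
20 58 [307.5 214.8] (array([0.5545, 0.0099]), np.float64(78.3), array([0.021 , 0.0255]), array([553.6,   9.5]), array([25.1, 18.8]), 51.7)
20 34 [272.  216.4] (array([0.5491, 0.0863]), np.float64(72.4), array([0.0114, 0.0268]), array([548.6,  88.6]), array([26.9, 11.2]), 71.6)
30 42 [307.8 199.9] (array([0.5869, 0.0103]), np.float64(91.5), array([0.0152, 0.0237]), array([588. ,  10.6]), array([23.2, 14.8]), 83.4)
30 48 [276.1 204.6] (array([0.5749, 0.0783]), np.float64(-8.2), array([0.025 , 0.0324]), array([572.1,  76. ]), array([32.3, 22.6]), 10.2)
30 25 [271.9 216.6] (array([0.5485, 0.0864]), np.float64(76.4), array([0.0099, 0.0205]), array([547.6,  87.6]), array([20.5,  9.8]), 75.6)
30 33 [307.6 215.8] (array([0.5525, 0.0096]), np.float64(86.2), array([0.0096, 0.0242]), array([552. ,   9.8]), array([ 8.6, 23.7]), 1.6)
br 14 [307.4 197.8] [0.5906 0.011  0.047 ]
br 9 [274.8 199.8] [0.5843 0.081  0.047 ]
br 7 [306.4 210.3] [0.5635 0.0123 0.047 ]
```

View pics/crop2.png

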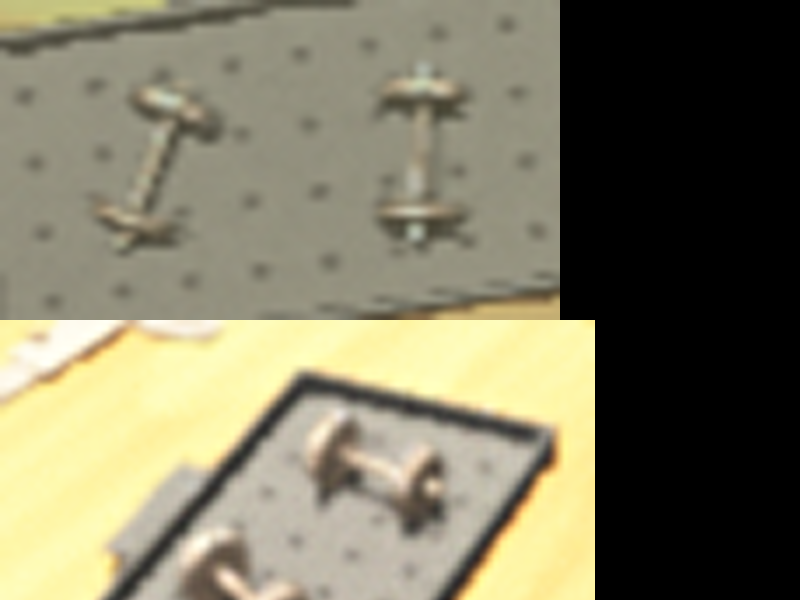

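Top half of the crop: left wheelset has wheel centres at crop (175,107)/(137,222); right one at (424,93)/(421,214) (crop/8 + (255,188) gives full-image pixels).

```bash
python3 - <<'E'
from h import *
c=cam('top')
f=lambda u,v:plane(c,((u+.5)/8-.5+255,(v+.5)/8-.5+188),.041)
for a,b in (((175,107),(137,222)),((424,93),(421,214))):
    A,B=f(*a),f(*b); d=A-B; print(((A+B)/2).round(4),np.linalg.norm(d).round(4),np.degrees(np.arctan2(d[1],d[0])).round(1))
# tool: origin
o=sensors.get_obs(); print(o['tool_pos'],o['tool_rot'])
from scipy.spatial.transform import Rotation as R
print(R.from_euler('xyz',o['tool_rot'],degrees=True).as_matrix().round(3))
E
```

```text
[0.567  0.0825 0.041 ] 0.0328 -16.1
[0.572  0.0107 0.041 ] 0.0328 0.4
[ 0.19188248 -0.62097433  0.23041233] [-1.79987786e+02  3.06563881e-03  1.71738503e+01]
[[ 0.955  0.295 -0.   ]
 [ 0.295 -0.955  0.   ]
 [-0.    -0.    -1.   ]]
```

```bash
cat >> h.py <<'E'
from scipy.spatial.transform import Rotation as Ro
def go(*targets):
    o=sensors.get_obs(); R0=Ro.from_euler('xyz',o['tool_rot'],degrees=True); p=np.array(o['tool_pos'])
    print('t',o['time_s'],'pos',p.round(4),'rot',np.round(o['tool_rot'],2),'w',round(o['grip_width'],4),'F',np.round(o['force'],1),'g',o['grasp_force'])
    for x,y,z,yaw in targets:
        d=R0.inv().apply(np.array([x,y,z])-p)*1000; r=(R0.inv()*Ro.from_euler('xyz',[180,0,yaw],degrees=True)).as_rotvec()
        print(d.round(1),r.round(3))
E
python3 -c "
from h import *
go((.572,.0107,.12,.4))"
```

```text
t 0.4 pos [ 0.1919 -0.621   0.2304] rot [-179.99    0.     17.17] w 0.0869 F [0.8 0.5 0.4] g 0.0
[ 549.7 -491.2  110.5] [-0.     0.     0.293]
```

Request:
drive_tool([
  {"x": 50, "y": -45, "z": 0, "fingers": 0.08},
  {"x": 100, "y": -90, "z": 0, "fingers": 0.08},
  {"x": 150, "y": -135, "z": 0, "fingers": 0.08},
  {"x": 200, "y": -179, "z": 0, "rz": 0.1, "fingers": 0.08},
  {"x": 245, "y": -219, "z": 0, "rz": 0.15, "fingers": 0.08},
  {"x": 290, "y": -259, "z": 0, "rz": 0.2, "fingers": 0.08},
  {"x": 335, "y": -299, "z": 10, "rz": 0.25, "fingers": 0.08},
  {"x": 380, "y": -340, "z": 20, "rz": 0.293, "fingers": 0.08},
  {"x": 425, "y": -380, "z": 40, "rz": 0.293, "fingers": 0.08},
  {"x": 470, "y": -420, "z": 60, "rz": 0.293, "fingers": 0.08},
  {"x": 510, "y": -456, "z": 80, "rz": 0.293, "fingers": 0.08},
  {"x": 535, "y": -478, "z": 100, "rz": 0.293, "fingers": 0.08},
  {"x": 549.7, "y": -491.2, "z": 110.5, "rz": 0.293, "fingers": 0.08},
  {"x": 549.7, "y": -491.2, "z": 110.5, "rz": 0.293, "fingers": 0.08},
  {"x": 549.7, "y": -491.2, "z": 110.5, "rz": 0.293, "fingers": 0.08},
  {"x": 549.7, "y": -491.2, "z": 110.5, "rz": 0.293, "fingers": 0.08},
], force=15)

```text
invalid input at $.moves[0]: expected keys x, y, z, rx, ry, rz, fingers
```

```bash
python3 -c "
from h import *
go((.572,.0107,.046,.4))"
```

```text
t 0.4 pos [ 0.1919 -0.621   0.2304] rot [-179.99    0.     17.17] w 0.0869 F [0.8 0.5 0.4] g 0.0
[ 549.7 -491.2  184.5] [-0.     0.     0.293]
```

Request:
drive_tool([
  {"x": 50, "y": -45, "z": 0, "rx": 0, "ry": 0, "rz": 0, "fingers": 0.08},
  {"x": 100, "y": -90, "z": 0, "rx": 0, "ry": 0, "rz": 0.05, "fingers": 0.08},
  {"x": 145, "y": -130, "z": 0, "rx": 0, "ry": 0, "rz": 0.1, "fingers": 0.08},
  {"x": 190, "y": -170, "z": 0, "rx": 0, "ry": 0, "rz": 0.15, "fingers": 0.08},
  {"x": 235, "y": -210, "z": 0, "rx": 0, "ry": 0, "rz": 0.2, "fingers": 0.08},
  {"x": 280, "y": -250, "z": 0, "rx": 0, "ry": 0, "rz": 0.25, "fingers": 0.08},
  {"x": 325, "y": -290, "z": 0, "rx": 0, "ry": 0, "rz": 0.293, "fingers": 0.08},
  {"x": 370, "y": -330, "z": 10, "rx": 0, "ry": 0, "rz": 0.293, "fingers": 0.08},
  {"x": 415, "y": -370, "z": 30, "rx": 0, "ry": 0, "rz": 0.293, "fingers": 0.08},
  {"x": 460, "y": -410, "z": 50, "rx": 0, "ry": 0, "rz": 0.293, "fingers": 0.08},
  {"x": 505, "y": -450, "z": 80, "rx": 0, "ry": 0, "rz": 0.293, "fingers": 0.08},
  {"x": 535, "y": -478, "z": 100, "rx": 0, "ry": 0, "rz": 0.293, "fingers": 0.08},
  {"x": 549.7, "y": -491.2, "z": 110.5, "rx": 0, "ry": 0, "rz": 0.293, "fingers": 0.08},
  {"x": 549.7, "y": -491.2, "z": 110.5, "rx": 0, "ry": 0, "rz": 0.293, "fingers": 0.08},
  {"x": 549.7, "y": -491.2, "z": 110.5, "rx": 0, "ry": 0, "rz": 0.293, "fingers": 0.08},
  {"x": 549.7, "y": -491.2, "z": 110.5, "rx": 0, "ry": 0, "rz": 0.293, "fingers": 0.08},
], force=15)

```text
time_s: 2.4
tool_pos: [0.5722, 0.0089, 0.1208]
tool_rot: [179.9, -0.1, 0.3]
force: [0.2, 0.3, 0.2]
grip_width: 0.0399
grasp_force: 0.0
```

```bash
python3 -c "
from h import *
go((.572,.0107,.046,.4))"
```

```text
t 2.4 pos [0.5722 0.0089 0.1208] rot [ 1.7993e+02 -6.0000e-02  2.5000e-01] w 0.0399 F [0.2 0.3 0.2] g 0.0
[-0.3 -1.9 74.8] [ 0.001 -0.001 -0.003]
```

Request:
drive_tool([
  {"x": 0, "y": 0, "z": 25, "rx": 0, "ry": 0, "rz": 0, "fingers": 0.08},
  {"x": 0, "y": 0, "z": 50, "rx": 0, "ry": 0, "rz": 0, "fingers": 0.08},
  {"x": 0, "y": 0, "z": 65, "rx": 0, "ry": 0, "rz": 0, "fingers": 0.08},
  {"x": 0, "y": 0, "z": 74, "rx": 0, "ry": 0, "rz": 0, "fingers": 0.08},
  {"x": 0, "y": 0, "z": 74, "rx": 0, "ry": 0, "rz": 0, "fingers": 0.08},
  {"x": 0, "y": 0, "z": 74, "rx": 0, "ry": 0, "rz": 0, "fingers": 0.3},
  {"x": 0, "y": 0, "z": 74, "rx": 0, "ry": 0, "rz": 0, "fingers": 0.6},
  {"x": 0, "y": 0, "z": 74, "rx": 0, "ry": 0, "rz": 0, "fingers": 1},
  {"x": 0, "y": 0, "z": 74, "rx": 0, "ry": 0, "rz": 0, "fingers": 1},
  {"x": 0, "y": 0, "z": 74, "rx": 0, "ry": 0, "rz": 0, "fingers": 1},
  {"x": 0, "y": 0, "z": 74, "rx": 0, "ry": 0, "rz": 0, "fingers": 1},
], force=15)

```text
time_s: 3.78
tool_pos: [0.5724, 0.0106, 0.0465]
tool_rot: [180.0, -0.0, 0.4]
force: [-0.8, -0.1, 4.2]
grip_width: 0.0185
grasp_force: 15.0
```

```bash
python3 -c "
from h import *
go((.572,.0107,.12,.4),(.5844,-.240,.12,4.4))
cam('scene','g1.png')
im=cv2.imread('pics/g1.png');cv2.imwrite('pics/g1c.png',cv2.resize(im[170:310,220:420],None,fx=4,fy=4,interpolation=cv2.INTER_CUBIC))"
```

```text
t 3.775 pos [0.5724 0.0106 0.0465] rot [ 1.7999e+02 -4.0000e-02  3.9000e-01] w 0.0185 F [-0.8 -0.1  4.2] g 14.978353679180145
[ -0.3  -0.1 -73.5] [ 0.    -0.001 -0.   ]
[ 10.3 250.7 -73.4] [ 0.    -0.001 -0.07 ]
```

View pics/g1c.png

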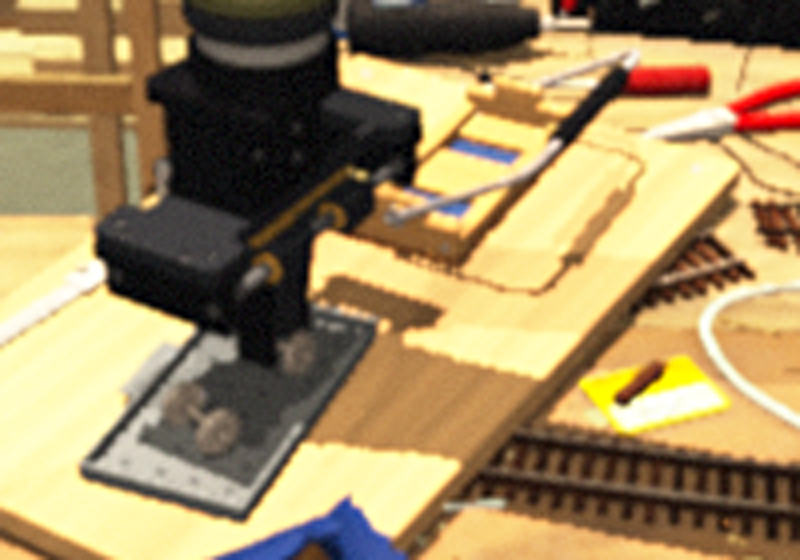

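The wheelset at crop (290,350) is gripped between the pads, with the other at (200,425) untouched. Lifting and moving over pocket_b.

Request:
drive_tool([
  {"x": 0, "y": 0, "z": -10, "rx": 0, "ry": 0, "rz": 0, "fingers": 1},
  {"x": 0, "y": 0, "z": -30, "rx": 0, "ry": 0, "rz": 0, "fingers": 1},
  {"x": 0, "y": 5, "z": -55, "rx": 0, "ry": 0, "rz": 0, "fingers": 1},
  {"x": 1, "y": 20, "z": -73.5, "rx": 0, "ry": 0, "rz": 0, "fingers": 1},
  {"x": 2, "y": 45, "z": -73.5, "rx": 0, "ry": 0, "rz": -0.01, "fingers": 1},
  {"x": 4, "y": 80, "z": -73.5, "rx": 0, "ry": 0, "rz": -0.02, "fingers": 1},
  {"x": 5, "y": 115, "z": -73.5, "rx": 0, "ry": 0, "rz": -0.03, "fingers": 1},
  {"x": 6, "y": 150, "z": -73.5, "rx": 0, "ry": 0, "rz": -0.04, "fingers": 1},
  {"x": 8, "y": 185, "z": -73.5, "rx": 0, "ry": 0, "rz": -0.05, "fingers": 1},
  {"x": 9, "y": 215, "z": -73.5, "rx": 0, "ry": 0, "rz": -0.06, "fingers": 1},
  {"x": 10, "y": 240, "z": -73.5, "rx": 0, "ry": 0, "rz": -0.07, "fingers": 1},
  {"x": 10.3, "y": 250.7, "z": -73.5, "rx": 0, "ry": 0, "rz": -0.07, "fingers": 1},
  {"x": 10.3, "y": 250.7, "z": -73.5, "rx": 0, "ry": 0, "rz": -0.07, "fingers": 1},
  {"x": 10.3, "y": 250.7, "z": -73.5, "rx": 0, "ry": 0, "rz": -0.07, "fingers": 1},
  {"x": 10.3, "y": 250.7, "z": -73.5, "rx": 0, "ry": 0, "rz": -0.07, "fingers": 1},
])

```text
time_s: 5.7
tool_pos: [0.5843, -0.2385, 0.1197]
tool_rot: [-180.0, -0.0, 4.5]
force: [0.6, -0.5, -0.3]
grip_width: 0.019
grasp_force: 15.0
```

```bash
python3 -c "
from h import *
c=cam('top','p1.png')
go((.5844,-.240,.05,4.4))
im=c['image'].astype(int); g=im.min(2)
blue=(im[:,:,2]-im[:,:,0]>15)&(g<140)
for b in blobs(roi(blue,370,455,180,225),20): print('blue',b[0],b[1],line(b[2],.032,c))
im=cv2.imread('pics/p1.png');cv2.imwrite('pics/p1c.png',cv2.resize(im[150:260,340:480],None,fx=5,fy=5,interpolation=cv2.INTER_CUBIC))"
```

```text
t 5.75 pos [ 0.5842 -0.2388  0.1197] rot [-179.99   -0.      4.5 ] w 0.0186 F [ 0.   0.  -1.3] g 14.977847635746002
[ 0.1  1.3 69.7] [-0.    -0.     0.002]
blue 28 [387.14285714 197.35714286] (array([ 0.5989, -0.1618]), np.float64(15.9), array([0.0102, 0.0127]), array([ 598.6, -161.5]), array([11.1,  8.7]), 1.0)
```

View pics/p1c.png

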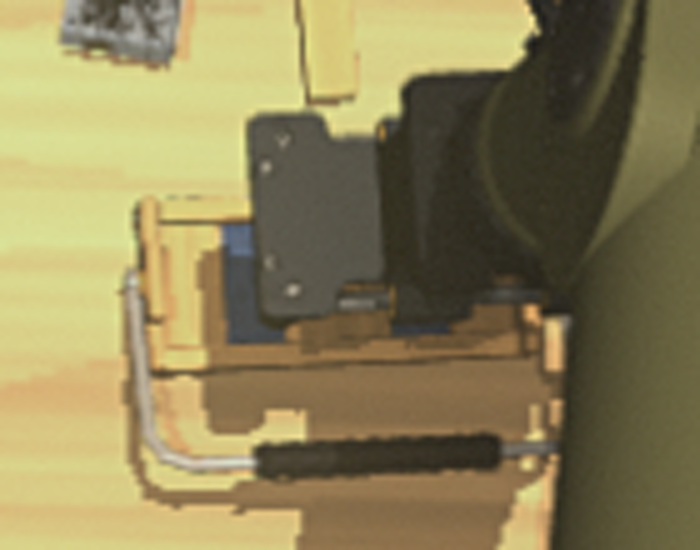

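The gripper is over pocket_b, clear of the handle grip (crop (380,455)). Lowering and releasing.

Request:
drive_tool([
  {"x": 0, "y": 0, "z": 20, "rx": 0, "ry": 0, "rz": 0, "fingers": 1},
  {"x": 0, "y": 0, "z": 40, "rx": 0, "ry": 0, "rz": 0, "fingers": 1},
  {"x": 0, "y": 0, "z": 52, "rx": 0, "ry": 0, "rz": 0, "fingers": 1},
  {"x": 0, "y": 0, "z": 58, "rx": 0, "ry": 0, "rz": 0, "fingers": 1},
  {"x": 0, "y": 0, "z": 62, "rx": 0, "ry": 0, "rz": 0, "fingers": 1},
  {"x": 0, "y": 0, "z": 66, "rx": 0, "ry": 0, "rz": 0, "fingers": 1},
  {"x": 0, "y": 0, "z": 69, "rx": 0, "ry": 0, "rz": 0, "fingers": 1},
  {"x": 0, "y": 0, "z": 69.5, "rx": 0, "ry": 0, "rz": 0, "fingers": 1},
  {"x": 0, "y": 0, "z": 69.5, "rx": 0, "ry": 0, "rz": 0, "fingers": 1},
])

```text
time_s: 6.88
tool_pos: [0.5842, -0.2401, 0.0502]
tool_rot: [180.0, -0.0, 4.4]
force: [-0.4, -0.2, -1.0]
grip_width: 0.0187
grasp_force: 15.0
```

```bash
python3 -c "
from h import *
go((.5844,-.240,.05,4.4))"
```

```text
t 6.875 pos [ 0.5842 -0.2401  0.0502] rot [ 1.7999e+02 -1.0000e-02  4.4000e+00] w 0.0187 F [-0.4 -0.2 -1. ] g 14.97794508934021
[ 0.2 -0.1  0.2] [ 0. -0.  0.]
```

Request:
drive_tool([
  {"x": 0, "y": 0, "z": 0.6, "rx": 0, "ry": 0, "rz": 0, "fingers": 1},
  {"x": 0, "y": 0, "z": 0.6, "rx": 0, "ry": 0, "rz": 0, "fingers": 0.45},
  {"x": 0, "y": 0, "z": 0.6, "rx": 0, "ry": 0, "rz": 0, "fingers": 0.35},
  {"x": 0, "y": 0, "z": 0.6, "rx": 0, "ry": 0, "rz": 0, "fingers": 0.35},
  {"x": 0, "y": 0, "z": 0.6, "rx": 0, "ry": 0, "rz": 0, "fingers": 0.35},
  {"x": 0, "y": 0, "z": -10, "rx": 0, "ry": 0, "rz": 0, "fingers": 0.35},
  {"x": 0, "y": 0, "z": -35, "rx": 0, "ry": 0, "rz": 0, "fingers": 0.35},
  {"x": 0, "y": 0, "z": -70, "rx": 0, "ry": 0, "rz": 0, "fingers": 0.35},
  {"x": 0, "y": 0, "z": -70, "rx": 0, "ry": 0, "rz": 0, "fingers": 0.35},
])

```text
time_s: 8.0
tool_pos: [0.5866, -0.2407, 0.1243]
tool_rot: [179.8, -0.4, 4.4]
force: [0.3, 0.3, -0.2]
grip_width: 0.0285
grasp_force: 0.0
```

```bash
python3 -c "
from h import *
go((.567,.0825,.12,-16.1),(.567,.0825,.046,-16.1))"
```

```text
t 8.0 pos [ 0.5866 -0.2407  0.1243] rot [179.8   -0.36   4.4 ] w 0.0285 F [ 0.3  0.3 -0.2] g 0.0
[   5.3 -323.7    3.2] [ 0.002 -0.007  0.358]
[   4.8 -324.    77.2] [ 0.002 -0.007  0.358]
```

Request:
drive_tool([
  {"x": 1, "y": -45, "z": 0, "rx": 0, "ry": 0, "rz": 0.05, "fingers": 0.08},
  {"x": 2, "y": -90, "z": 0, "rx": 0, "ry": 0, "rz": 0.1, "fingers": 0.08},
  {"x": 3, "y": -140, "z": 0, "rx": 0, "ry": 0, "rz": 0.16, "fingers": 0.08},
  {"x": 4, "y": -190, "z": 0, "rx": 0, "ry": 0, "rz": 0.22, "fingers": 0.08},
  {"x": 5, "y": -240, "z": 0, "rx": 0, "ry": 0, "rz": 0.28, "fingers": 0.08},
  {"x": 6.5, "y": -285, "z": 0, "rx": 0, "ry": 0, "rz": 0.33, "fingers": 0.08},
  {"x": 7.5, "y": -322.9, "z": 0, "rx": 0, "ry": 0, "rz": 0.358, "fingers": 0.08},
  {"x": 7.5, "y": -322.9, "z": 0, "rx": 0, "ry": 0, "rz": 0.358, "fingers": 0.08},
  {"x": 7.5, "y": -322.9, "z": 10, "rx": 0, "ry": 0, "rz": 0.358, "fingers": 0.08},
  {"x": 7.5, "y": -322.9, "z": 40, "rx": 0, "ry": 0, "rz": 0.358, "fingers": 0.08},
  {"x": 7.5, "y": -322.9, "z": 60, "rx": 0, "ry": 0, "rz": 0.358, "fingers": 0.08},
  {"x": 7.5, "y": -322.9, "z": 74, "rx": 0, "ry": 0, "rz": 0.358, "fingers": 0.08},
  {"x": 7.5, "y": -322.9, "z": 74, "rx": 0, "ry": 0, "rz": 0.358, "fingers": 0.08},
  {"x": 7.5, "y": -322.9, "z": 74, "rx": 0, "ry": 0, "rz": 0.358, "fingers": 0.08},
])

```text
time_s: 9.75
tool_pos: [0.5674, 0.0826, 0.0467]
tool_rot: [-180.0, -0.1, -16.1]
force: [1.0, 0.2, 0.5]
grip_width: 0.0401
grasp_force: 0.0
```

```bash
python3 -c "
from h import *
go((.567,.0825,.12,-16.1),(.567,.0825,.046,-16.1))
c=cam('top','p2.png')
im=cv2.imread('pics/p2.png');cv2.imwrite('pics/p2c.png',cv2.resize(im[140:265,245:475],None,fx=3.4,fy=3.4,interpolation=cv2.INTER_CUBIC))"
```

```text
t 9.75 pos [0.5674 0.0826 0.0467] rot [-1.7997e+02 -6.0000e-02 -1.6110e+01] w 0.0401 F [1.  0.2 0.5] g 0.0
[ -0.3   0.2 -73.3] [-0.    -0.001 -0.   ]
[-0.4  0.2  0.7] [-0.    -0.001 -0.   ]
```

View pics/p2c.png

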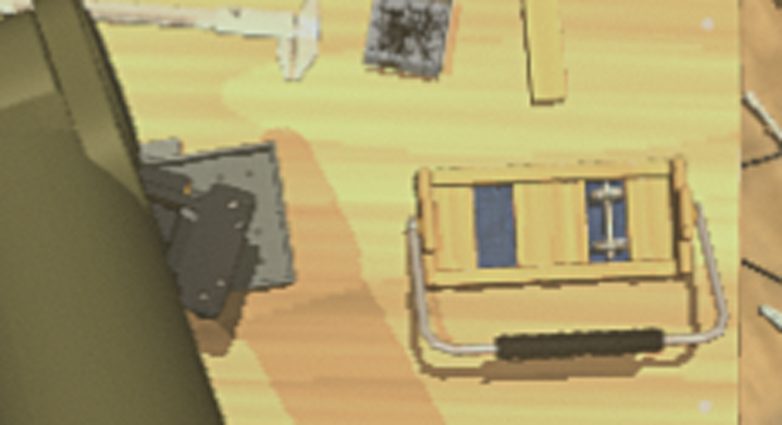

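Wheelset 2 is seated in pocket_b at crop (607,218) and the carrier hasn't moved. Gripping wheelset 1 and taking it to pocket_a.

Request:
drive_tool([
  {"x": 0, "y": 0, "z": 0, "rx": 0, "ry": 0, "rz": 0, "fingers": 0.4},
  {"x": 0, "y": 0, "z": 0, "rx": 0, "ry": 0, "rz": 0, "fingers": 1},
  {"x": 0, "y": 0, "z": 0, "rx": 0, "ry": 0, "rz": 0, "fingers": 1},
  {"x": 0, "y": 0, "z": 0, "rx": 0, "ry": 0, "rz": 0, "fingers": 1},
  {"x": 0, "y": 0, "z": 0, "rx": 0, "ry": 0, "rz": 0, "fingers": 1},
  {"x": 0, "y": 0, "z": -10, "rx": 0, "ry": 0, "rz": 0, "fingers": 1},
  {"x": 0, "y": 0, "z": -30, "rx": 0, "ry": 0, "rz": 0, "fingers": 1},
  {"x": 0, "y": 0, "z": -55, "rx": 0, "ry": 0, "rz": 0, "fingers": 1},
  {"x": 5, "y": 15, "z": -73.5, "rx": 0, "ry": 0, "rz": -0.02, "fingers": 1},
  {"x": 14, "y": 40, "z": -73.5, "rx": 0, "ry": 0, "rz": -0.06, "fingers": 1},
  {"x": 25, "y": 73, "z": -73.5, "rx": 0, "ry": 0, "rz": -0.11, "fingers": 1},
  {"x": 37, "y": 108, "z": -73.5, "rx": 0, "ry": 0, "rz": -0.17, "fingers": 1},
  {"x": 49, "y": 143, "z": -73.5, "rx": 0, "ry": 0, "rz": -0.23, "fingers": 1},
  {"x": 61, "y": 178, "z": -73.5, "rx": 0, "ry": 0, "rz": -0.29, "fingers": 1},
  {"x": 72, "y": 210, "z": -73.5, "rx": 0, "ry": 0, "rz": -0.34, "fingers": 1},
  {"x": 79, "y": 231, "z": -73.5, "rx": 0, "ry": 0, "rz": -0.358, "fingers": 1},
  {"x": 81.3, "y": 237.6, "z": -73.5, "rx": 0, "ry": 0, "rz": -0.358, "fingers": 1},
  {"x": 81.3, "y": 237.6, "z": -73.5, "rx": 0, "ry": 0, "rz": -0.358, "fingers": 1},
  {"x": 81.3, "y": 237.6, "z": -73.5, "rx": 0, "ry": 0, "rz": -0.358, "fingers": 1},
])

```text
time_s: 12.18
tool_pos: [0.5792, -0.1665, 0.1199]
tool_rot: [-180.0, -0.0, 4.5]
force: [-0.3, 0.0, -0.3]
grip_width: 0.0189
grasp_force: 15.0
```

```bash
python3 -c "
from h import *
go((.5792,-.1683,.05,4.4))"
```

```text
t 12.175 pos [ 0.5792 -0.1665  0.1199] rot [-1.7997e+02 -2.0000e-02  4.5200e+00] w 0.0189 F [-0.3  0.  -0.3] g 14.999809116125107
[-0.2  1.8 69.9] [-0.001 -0.     0.002]
```

Lowering, releasing and rising in one call. This is the same motion that worked before.

Request:
drive_tool([
  {"x": 0, "y": 0, "z": 20, "rx": 0, "ry": 0, "rz": 0, "fingers": 1},
  {"x": 0, "y": 0, "z": 40, "rx": 0, "ry": 0, "rz": 0, "fingers": 1},
  {"x": 0, "y": 0, "z": 52, "rx": 0, "ry": 0, "rz": 0, "fingers": 1},
  {"x": 0, "y": 0, "z": 58, "rx": 0, "ry": 0, "rz": 0, "fingers": 1},
  {"x": 0, "y": 0, "z": 62, "rx": 0, "ry": 0, "rz": 0, "fingers": 1},
  {"x": 0, "y": 0, "z": 66, "rx": 0, "ry": 0, "rz": 0, "fingers": 1},
  {"x": 0, "y": 0, "z": 69, "rx": 0, "ry": 0, "rz": 0, "fingers": 1},
  {"x": 0, "y": 0, "z": 70, "rx": 0, "ry": 0, "rz": 0, "fingers": 1},
  {"x": 0, "y": 0, "z": 70, "rx": 0, "ry": 0, "rz": 0, "fingers": 1},
  {"x": 0, "y": 0, "z": 70, "rx": 0, "ry": 0, "rz": 0, "fingers": 0.45},
  {"x": 0, "y": 0, "z": 70, "rx": 0, "ry": 0, "rz": 0, "fingers": 0.35},
  {"x": 0, "y": 0, "z": 70, "rx": 0, "ry": 0, "rz": 0, "fingers": 0.35},
  {"x": 0, "y": 0, "z": 70, "rx": 0, "ry": 0, "rz": 0, "fingers": 0.35},
  {"x": 0, "y": 0, "z": 60, "rx": 0, "ry": 0, "rz": 0, "fingers": 0.35},
  {"x": 0, "y": 0, "z": 35, "rx": 0, "ry": 0, "rz": 0, "fingers": 0.35},
  {"x": 0, "y": 0, "z": 0, "rx": 0, "ry": 0, "rz": 0, "fingers": 0.35},
  {"x": 0, "y": 0, "z": -50, "rx": 0, "ry": 0, "rz": 0, "fingers": 0.35},
  {"x": 0, "y": 0, "z": -80, "rx": 0, "ry": 0, "rz": 0, "fingers": 0.35},
])

```text
time_s: 14.42
tool_pos: [0.58, -0.1683, 0.2032]
tool_rot: [179.9, -0.2, 4.4]
force: [0.3, -1.1, -0.6]
grip_width: 0.0286
grasp_force: 0.0
```

```bash
python3 -c "
from h import *
go((.5018,-.2103,.2,94.4),(.5018,-.2103,.2,-85.6))
print(sensors.get_obs()['qpos'])"
```

```text
t 14.425 pos [ 0.58   -0.1683  0.2032] rot [179.9   -0.21   4.42] w 0.0286 F [ 0.3 -1.1 -0.6] g 0.0
[-81.2  35.9   3. ] [ 0.004 -0.002 -1.57 ]
[-81.2  35.9   3. ] [-0.002 -0.004  1.571]
[ 41.20645286  16.27548805 -33.05179099  91.46146157   9.16229332
  74.74632771 -78.75912542]
```

Request:
drive_tool([
  {"x": 0, "y": 0, "z": 0, "rx": 0, "ry": 0, "rz": 0.15, "fingers": 0.35},
  {"x": 0, "y": 0, "z": 0, "rx": 0, "ry": 0, "rz": 0.3, "fingers": 0.35},
  {"x": 0, "y": 0, "z": 0, "rx": 0, "ry": 0, "rz": 0.3, "fingers": 0.35},
])

```text
time_s: 14.8
tool_pos: [0.5791, -0.1683, 0.2003]
tool_rot: [180.0, -0.1, -12.7]
force: [0.6, -0.7, -0.2]
grip_width: 0.0278
grasp_force: 0.0
```

```bash
python3 - <<'E'
from h import *
go((.5018,-.2103,.2,-85.6))
print(sensors.get_obs()['qpos'].round(1))
c=cam('scene'); s=cv2.imread('pics/scene1.png').astype(int)
for th in (60,80):
  for b in blobs(roi(s.max(2)<th,345,392,178,215),15): print(th,b[0],b[1],b[2].min(0),b[2].max(0))
for P in ((.5018,-.2103,.107),(.505,-.2605,.107),(.498,-.160,.107)): print(px(c,P).round(1))
E
```

```text
t 14.8 pos [ 0.5791 -0.1683  0.2003] rot [ 1.7998e+02 -5.0000e-02 -1.2690e+01] w 0.0278 F [ 0.6 -0.7 -0.2] g 0.0
[-66.2  58.    0.3] [-0.000e+00 -1.000e-03  1.273e+00]
[ 39.3  16.  -30.7  91.7   8.4  74.5 -95.3]
60 30 [348.         179.43333333] [345. 178.] [353. 182.]
60 99 [367.86868687 195.8989899 ] [359. 187.] [376. 205.]
80 46 [347.89130435 180.60869565] [345. 178.] [354. 185.]
80 127 [370.31496063 195.35433071] [359. 187.] [391. 206.]
[366.7 195.3]
[374.9 186.8]
[358.2 204.5]
```

Triangulation agrees: the grip is predicted at (366.7,195.3) in the scene view and measured at (367.9,195.9). Turning the tool the other way, because of the joint 7 range, and moving above the grip.

Request:
drive_tool([
  {"x": -5, "y": 5, "z": 0, "rx": 0, "ry": 0, "rz": -0.15, "fingers": -0.15},
  {"x": -10, "y": 10, "z": 0, "rx": 0, "ry": 0, "rz": -0.32, "fingers": -0.15},
  {"x": -15, "y": 15, "z": 0, "rx": 0, "ry": 0, "rz": -0.5, "fingers": -0.15},
  {"x": -20, "y": 20, "z": 0, "rx": 0, "ry": 0, "rz": -0.68, "fingers": -0.15},
  {"x": -25, "y": 25, "z": 0, "rx": 0, "ry": 0, "rz": -0.86, "fingers": -0.15},
  {"x": -30, "y": 30, "z": 0, "rx": 0, "ry": 0, "rz": -1.04, "fingers": -0.15},
  {"x": -40, "y": 35, "z": 0, "rx": 0, "ry": 0, "rz": -1.22, "fingers": -0.15},
  {"x": -50, "y": 42, "z": 0, "rx": 0, "ry": 0, "rz": -1.4, "fingers": -0.15},
  {"x": -60, "y": 50, "z": 0, "rx": 0, "ry": 0, "rz": -1.58, "fingers": -0.15},
  {"x": -66.2, "y": 58.1, "z": 0, "rx": 0, "ry": 0, "rz": -1.76, "fingers": -0.15},
  {"x": -66.2, "y": 58.1, "z": 0, "rx": 0, "ry": 0, "rz": -1.871, "fingers": -0.15},
  {"x": -66.2, "y": 58.1, "z": 0, "rx": 0, "ry": 0, "rz": -1.871, "fingers": -0.15},
  {"x": -66.2, "y": 58.1, "z": 0, "rx": 0, "ry": 0, "rz": -1.871, "fingers": -0.15},
  {"x": -66.2, "y": 58.1, "z": 0, "rx": 0, "ry": 0, "rz": -1.871, "fingers": -0.15},
])

```text
time_s: 16.6
tool_pos: [0.5016, -0.2101, 0.1996]
tool_rot: [-180.0, -0.0, 94.4]
force: [0.3, -0.2, 0.1]
grip_width: 0.05
grasp_force: 0.0
```

```bash
python3 - <<'E'
from h import *
go((.5018,-.2103,.097,94.4))
print(sensors.get_obs()['qpos'].round(1))
c=cam('top','p3.png')
im=cv2.imread('pics/p3.png');cv2.imwrite('pics/p3c.png',cv2.resize(im[160:265,345:475],None,fx=5,fy=5,interpolation=cv2.INTER_CUBIC))
E
```

```text
t 16.6 pos [ 0.5016 -0.2101  0.1996] rot [-180.     -0.     94.41] w 0.05 F [ 0.3 -0.2  0.1] g 0.0
[ -0.2   0.2 102.6] [-0. -0.  0.]
[ 58.1   9.9 -42.   99.6   6.9  73.1  18.9]
```

View pics/p3c.png

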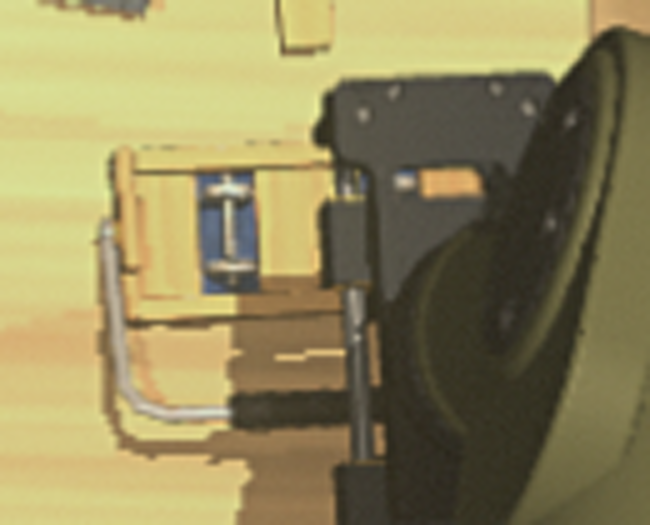

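Both wheelsets are seated in their blue pockets: pocket_a's at crop (228,230), the other partly hidden by the gripper. Descending round the grip and closing gently.

Request:
drive_tool([
  {"x": 0, "y": 0, "z": 40, "rx": 0, "ry": 0, "rz": 0, "fingers": -0.15},
  {"x": 0, "y": 0, "z": 75, "rx": 0, "ry": 0, "rz": 0, "fingers": -0.15},
  {"x": 0, "y": 0, "z": 92, "rx": 0, "ry": 0, "rz": 0, "fingers": -0.15},
  {"x": 0, "y": 0, "z": 103, "rx": 0, "ry": 0, "rz": 0, "fingers": -0.15},
  {"x": 0, "y": 0, "z": 104, "rx": 0, "ry": 0, "rz": 0, "fingers": 0},
  {"x": 0, "y": 0, "z": 104, "rx": 0, "ry": 0, "rz": 0, "fingers": 0.3},
  {"x": 0, "y": 0, "z": 104, "rx": 0, "ry": 0, "rz": 0, "fingers": 0.5},
  {"x": 0, "y": 0, "z": 104, "rx": 0, "ry": 0, "rz": 0, "fingers": 0.6},
  {"x": 0, "y": 0, "z": 104, "rx": 0, "ry": 0, "rz": 0, "fingers": 0.7},
  {"x": 0, "y": 0, "z": 104, "rx": 0, "ry": 0, "rz": 0, "fingers": 0.8},
  {"x": 0, "y": 0, "z": 104, "rx": 0, "ry": 0, "rz": 0, "fingers": 0.8},
], force=3)

```text
time_s: 18.02
tool_pos: [0.5006, -0.2106, 0.0954]
tool_rot: [-179.9, 0.0, 94.4]
force: [-3.7, -0.1, 2.4]
grip_width: 0.0134
grasp_force: 3.0
```

```bash
python3 - <<'E'
from h import *
go((.5018,-.2103,.096,94.4))
c=np.array([.5818,-.2042]); e=np.array([np.cos(np.radians(4.4)),np.sin(np.radians(4.4))])
o=sensors.get_obs(); p=np.array(o['tool_pos']); print('along',(p[:2]-c)@e,'lat',(p[:2]-c)@[-e[1],e[0]])
R0=Ro.from_euler('xyz',[180,0,94.4],degrees=True)
dx=(p[:2]-c)@e; print('th if r=95',np.degrees(np.arcsin(-dx/.095)), 'grip z',p[2]+.011)
c2=cam('scene'); s=c2['image'].astype(int)
E
```

```text
t 18.025 pos [ 0.5006 -0.2106  0.0954] rot [-179.89    0.     94.39] w 0.0134 F [-3.7 -0.1  2.4] g 2.999982889741659
[ 0.2  1.2 -0.6] [-0.002  0.    -0.   ]
along -0.08144358792154537 lat -0.00010683716422057055
th if r=95 59.014868396107815 grip z 0.10640463941968192
```

Request:
drive_tool([
  {"x": 0, "y": 2, "z": -3, "rx": 0, "ry": 0, "rz": 0, "fingers": 0.8},
  {"x": 0, "y": 4.1, "z": -6, "rx": 0, "ry": 0, "rz": 0, "fingers": 0.8},
  {"x": 0, "y": 6.7, "z": -9.3, "rx": 0, "ry": 0, "rz": 0, "fingers": 0.8},
  {"x": 0, "y": 9.3, "z": -12.5, "rx": 0, "ry": 0, "rz": 0, "fingers": 0.8},
  {"x": 0, "y": 12, "z": -15.5, "rx": 0, "ry": 0, "rz": 0, "fingers": 0.8},
  {"x": 0, "y": 15, "z": -18.5, "rx": 0, "ry": 0, "rz": 0, "fingers": 0.8},
  {"x": 0, "y": 18, "z": -21.3, "rx": 0, "ry": 0, "rz": 0, "fingers": 0.8},
  {"x": 0, "y": 21.2, "z": -24, "rx": 0, "ry": 0, "rz": 0, "fingers": 0.8},
  {"x": 0, "y": 24.5, "z": -26.5, "rx": 0, "ry": 0, "rz": 0, "fingers": 0.8},
  {"x": 0, "y": 27.9, "z": -29, "rx": 0, "ry": 0, "rz": 0, "fingers": 0.8},
  {"x": 0, "y": 27.9, "z": -29, "rx": 0, "ry": 0, "rz": 0, "fingers": 0.8},
], force=3)

```text
time_s: 19.45
tool_pos: [0.5303, -0.2082, 0.125]
tool_rot: [179.9, 0.0, 94.4]
force: [-2.2, 0.3, 1.7]
grip_width: 0.0137
grasp_force: 3.0
```

```bash
python3 - <<'E'
from h import *
go((.5018,-.2103,.096,94.4))
c=cam('top'); im=c['image'].astype(int); blue=(im[:,:,2]-im[:,:,0]>15)&(im.min(2)<140)
for b in blobs(roi(blue,370,455,180,225),20): print('blue',b[0],b[1],line(b[2],.032,c))
E
```

```text
t 19.45 pos [ 0.5303 -0.2082  0.125 ] rot [1.7991e+02 3.0000e-02 9.4430e+01] w 0.0137 F [-2.2  0.3  1.7] g 3.0002014338970184
[  0.1 -28.6  29. ] [0.002 0.    0.   ]
blue 37 [386.62162162 204.21621622] (array([ 0.5838, -0.161 ]), np.float64(4.8), array([0.0074, 0.02  ]), array([ 583.2, -160.7]), array([19.8,  6.5]), 1.0)
```

Request:
drive_tool([
  {"x": 0, "y": 3.5, "z": -2.2, "rx": 0, "ry": 0, "rz": 0, "fingers": 0.8},
  {"x": 0, "y": 7, "z": -4.3, "rx": 0, "ry": 0, "rz": 0, "fingers": 0.8},
  {"x": 0, "y": 10.7, "z": -6.2, "rx": 0, "ry": 0, "rz": 0, "fingers": 0.8},
  {"x": 0, "y": 14.5, "z": -7.9, "rx": 0, "ry": 0, "rz": 0, "fingers": 0.8},
  {"x": 0, "y": 18.4, "z": -9.4, "rx": 0, "ry": 0, "rz": 0, "fingers": 0.8},
  {"x": 0, "y": 22.2, "z": -10.7, "rx": 0, "ry": 0, "rz": 0, "fingers": 0.8},
  {"x": 0, "y": 26.1, "z": -11.8, "rx": 0, "ry": 0, "rz": 0, "fingers": 0.8},
  {"x": 0, "y": 30.1, "z": -12.8, "rx": 0, "ry": 0, "rz": 0, "fingers": 0.8},
  {"x": 0, "y": 34.1, "z": -13.6, "rx": 0, "ry": 0, "rz": 0, "fingers": 0.8},
  {"x": 0, "y": 38.2, "z": -14.2, "rx": 0, "ry": 0, "rz": 0, "fingers": 0.8},
  {"x": 0, "y": 42.3, "z": -14.7, "rx": 0, "ry": 0, "rz": 0, "fingers": 0.8},
  {"x": 0, "y": 46.5, "z": -15, "rx": 0, "ry": 0, "rz": 0, "fingers": 0.8},
  {"x": 0, "y": 50, "z": -15, "rx": 0, "ry": 0, "rz": 0, "fingers": 0.8},
  {"x": 0, "y": 53, "z": -15, "rx": 0, "ry": 0, "rz": 0, "fingers": 0.8},
  {"x": 0, "y": 53, "z": -15, "rx": 0, "ry": 0, "rz": 0, "fingers": 0.8},
  {"x": 0, "y": 53, "z": -15, "rx": 0, "ry": 0, "rz": 0, "fingers": 0.8},
], force=3)

```text
time_s: 21.5
tool_pos: [0.5823, -0.204, 0.1395]
tool_rot: [180.0, -0.0, 94.4]
force: [-0.1, -0.0, -0.6]
grip_width: 0.0134
grasp_force: 3.0
```

```bash
python3 - <<'E'
from h import *
go((.5818,-.2042,.14,94.4))
c=cam('top','p4.png'); c2=cam('scene','p5.png')
im=cv2.imread('pics/p4.png'); a=cv2.resize(im[160:260,345:475],None,fx=3,fy=3,interpolation=cv2.INTER_CUBIC)
im=cv2.imread('pics/p5.png'); b=cv2.resize(im[130:270,270:420],None,fx=2.7,fy=2.7,interpolation=cv2.INTER_CUBIC)
o=np.zeros((400,800,3),np.uint8); o[:300,:390]=a; o[:378,392:392+405]=b; cv2.imwrite('pics/c45.png',o)
E
```

```text
t 21.5 pos [ 0.5823 -0.204   0.1395] rot [179.98  -0.    94.41] w 0.0134 F [-0.1 -0.  -0.6] g 3.000057488679886
[-0.1 -0.5 -0.5] [ 0. -0.  0.]
```

View pics/c45.png

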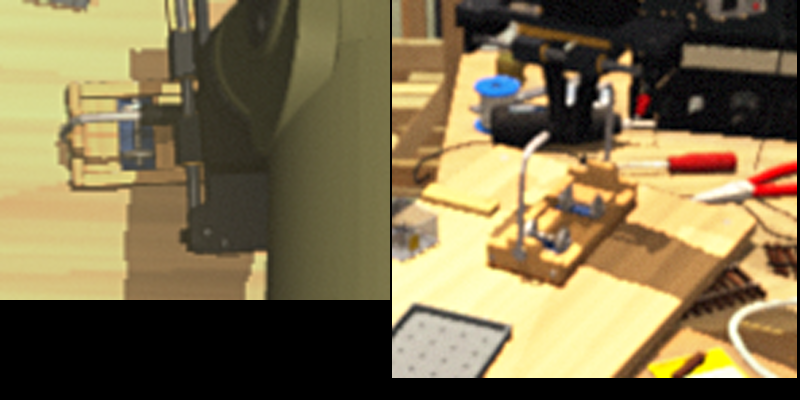

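The handle is upright and held, with both wheelsets in their pockets (right crop at (555,240) and (590,205)). Firming the grip and lifting smoothly.

Request:
drive_tool([
  {"x": 0, "y": 0, "z": 0, "rx": 0, "ry": 0, "rz": 0, "fingers": 1},
  {"x": 0, "y": 0, "z": 0, "rx": 0, "ry": 0, "rz": 0, "fingers": 1},
  {"x": 0, "y": 0, "z": 0, "rx": 0, "ry": 0, "rz": 0, "fingers": 1},
  {"x": 0, "y": 0, "z": 0, "rx": 0, "ry": 0, "rz": 0, "fingers": 1},
  {"x": 0, "y": 0, "z": -1, "rx": 0, "ry": 0, "rz": 0, "fingers": 1},
  {"x": 0, "y": 0, "z": -2, "rx": 0, "ry": 0, "rz": 0, "fingers": 1},
  {"x": 0, "y": 0, "z": -4, "rx": 0, "ry": 0, "rz": 0, "fingers": 1},
  {"x": 0, "y": 0, "z": -7, "rx": 0, "ry": 0, "rz": 0, "fingers": 1},
  {"x": 0, "y": 0, "z": -11, "rx": 0, "ry": 0, "rz": 0, "fingers": 1},
  {"x": 0, "y": 0, "z": -16, "rx": 0, "ry": 0, "rz": 0, "fingers": 1},
  {"x": 0, "y": 0, "z": -22, "rx": 0, "ry": 0, "rz": 0, "fingers": 1},
  {"x": 0, "y": 0, "z": -28, "rx": 0, "ry": 0, "rz": 0, "fingers": 1},
  {"x": 0, "y": 0, "z": -34, "rx": 0, "ry": 0, "rz": 0, "fingers": 1},
  {"x": 0, "y": 0, "z": -40, "rx": 0, "ry": 0, "rz": 0, "fingers": 1},
  {"x": 0, "y": 0, "z": -40, "rx": 0, "ry": 0, "rz": 0, "fingers": 1},
  {"x": 0, "y": 0, "z": -40, "rx": 0, "ry": 0, "rz": 0, "fingers": 1},
], force=40)

```text
time_s: 23.6
tool_pos: [0.582, -0.2041, 0.1794]
tool_rot: [-180.0, -0.0, 94.4]
force: [-0.2, 0.2, -4.5]
grip_width: 0.0129
grasp_force: 40.0
```

Request:
drive_tool([
  {"x": 0, "y": 0, "z": -2, "rx": 0, "ry": 0, "rz": 0, "fingers": 1},
  {"x": 0, "y": 0, "z": -6, "rx": 0, "ry": 0, "rz": 0, "fingers": 1},
  {"x": 0, "y": 0, "z": -12, "rx": 0, "ry": 0, "rz": 0, "fingers": 1},
  {"x": 0, "y": 0, "z": -18, "rx": 0, "ry": 0, "rz": 0, "fingers": 1},
  {"x": 0, "y": 0, "z": -24, "rx": 0, "ry": 0, "rz": 0, "fingers": 1},
  {"x": 0, "y": 0, "z": -30, "rx": 0, "ry": 0, "rz": 0, "fingers": 1},
  {"x": 0, "y": 0, "z": -36, "rx": 0, "ry": 0, "rz": 0, "fingers": 1},
  {"x": 0, "y": 0, "z": -42, "rx": 0, "ry": 0, "rz": 0, "fingers": 1},
  {"x": 0, "y": 0, "z": -48, "rx": 0, "ry": 0, "rz": 0, "fingers": 1},
  {"x": 0, "y": 0, "z": -54, "rx": 0, "ry": 0, "rz": 0, "fingers": 1},
  {"x": 0, "y": 0, "z": -58, "rx": 0, "ry": 0, "rz": 0, "fingers": 1},
  {"x": 0, "y": 0, "z": -60, "rx": 0, "ry": 0, "rz": 0, "fingers": 1},
  {"x": 0, "y": 0, "z": -61, "rx": 0, "ry": 0, "rz": 0, "fingers": 1},
  {"x": 0, "y": 0, "z": -61, "rx": 0, "ry": 0, "rz": 0, "fingers": 1},
  {"x": 0, "y": 0, "z": -61, "rx": 0, "ry": 0, "rz": 0, "fingers": 1},
  {"x": 0, "y": 0, "z": -61, "rx": 0, "ry": 0, "rz": 0, "fingers": 1},
  {"x": 0, "y": 0, "z": -61, "rx": 0, "ry": 0, "rz": 0, "fingers": 1},
], force=40)

```text
time_s: 25.72
tool_pos: [0.5821, -0.2041, 0.2405]
tool_rot: [-180.0, 0.0, 94.4]
force: [-0.3, 0.2, -4.2]
grip_width: 0.013
grasp_force: 40.0
```

```bash
python3 - <<'E'
from h import *
go((.5818,-.2042,.24,94.4))
c2=cam('scene','p6.png')
im=cv2.imread('pics/p6.png'); cv2.imwrite('pics/p6c.png',cv2.resize(im[90:270,260:430],None,fx=3.3,fy=3.3,interpolation=cv2.INTER_CUBIC))
E
```

```text
t 25.725 pos [ 0.5821 -0.2041  0.2405] rot [-179.99    0.     94.41] w 0.013 F [-0.3  0.2 -4.2] g 39.998883737405606
[-0.1 -0.3  0.5] [-0.  0.  0.]
```

View pics/p6c.png

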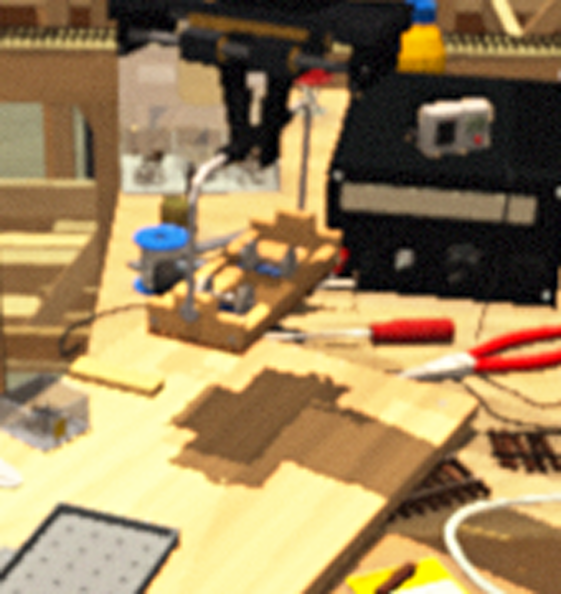

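The carrier hangs clear at crop (245,280), with its shadow on the board and both wheelsets aboard. One quick level check on the near end board's bottom corners, seen at about crop (150,331) and (240,350).

```bash
python3 - <<'E'
from h import *
c=cam('scene'); R=Ro.from_euler('z',4.4,degrees=True)
for roll in(-5,0,5):
    M=R*Ro.from_euler('y',roll,degrees=True)
    print(roll,[((px(c,np.array([.582,-.204,.25])+M.apply([x,y,-.123]))-[260,90])*3.3).round(0) for x,y in((.037,.085),(-.037,.085),(-.037,-.085))])
go()
E
```

```text
-5 [array([135., 327.]), array([231., 359.]), array([330., 266.])]
0 [array([149., 335.]), array([245., 359.]), array([343., 265.])]
5 [array([163., 342.]), array([260., 358.]), array([357., 263.])]
t 25.825 pos [ 0.5821 -0.2041  0.2405] rot [-179.99    0.     94.41] w 0.0124 F [ 0.4  1.  -5.9] g 39.99885312562668
```

Level to within about 1–2°. Handing in.

```bash
python3 -c "
from h import *
print(workorder.sign_off())"
```

```text
the job is handed in; nothing more can be done
None
```

I put both wheelsets in their pockets, swung the handle upright and lifted the carrier about 10 cm. I handed the job in at about 26 s with the arm still holding it, level to within about 1–2°.

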